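# Freshen both faces of a ski-waxing cork on the bench rasp and stow it

### The job

Both faces of the waxing cork are glazed: freshen each on the rasp with one full stroke from the tip of the rasp towards its handle, cork upright, face flat on the teeth, pressing lightly - the blue (cold wax) face first, then turn the cork round for the red, whose soft wax would foul the cold side. Put the cork away in the lower tier of the wax box, set down on its floor, not dropped, standing on its long edge, and leave the flap above it standing open for the waxes that go in next. Leave the other things on the bench where they are.

Things in the scene. Friction and masses are not known exactly. Their poses are not given: they have to be found in the camera images.
- cork_mid (a point): Centre of the ski-waxing cork, a firm tan block 110 mm long (its x), 36 mm thick (y), 70 mm high (z up), about 85 g, standing on its long edge. Its +y face is glazed blue, its -y face red; blue and red bands along the top edges show which is which from above. Hold it across the 36 mm, high up: with fingertips 38 mm or more above its underside they pass over the rasp and its bracket
- cork_blue (a point): Centre of the cork's blue face (18 mm from the cork's centre along its +y); axes as the cork's
- cork_red (a point): Centre of the cork's red face (18 mm from the cork's centre along its -y); axes as the cork's
- rasp_stand: Fixed bent steel bracket carrying the rasp on edge. Origin on the bench, in the plane of the toothed face, at the middle of the toothed length. The toothed face looks to -x (press the cork on towards +x); y runs from the handle (-y) to the tip (+y); z up. The bracket lies behind the face (x 13 to 57 mm, up to 32 mm high); the bench in front is free. Blue face on: the cork's y points along this +x
- rasp: Toothed blade 220 mm long (y -110 to 110 mm), 25 mm high (5 to 30 mm above the bench), on sponge rubber: gives straight back up to 6 mm, 1 N to start plus 1 N per mm, then hard. Beyond y = -110 mm are a 22 mm bare tang and the wooden handle (y -132 to -212 mm), 26 mm thick, 11 mm proud of the toothed face. Axes and origin as the stand's; it moves back along x when pressed
- wax_box: Open two-tier wooden wax box, fixed, 146 mm (x) by 234 mm (y), 95 mm high, walls 8 mm (81 mm high in front of the flap). Origin at the centre of its underside; x from its front to its back, z up. At its +y side a fixed shelf with wax tins, at most 94 mm high. At its -y side, under a hinged flap, the empty lower tier: a bay 130 x 130 mm inside, floor 8 mm above the bench
- bay_floor (a point): Centre of the floor of the lower-tier bay (130 x 130 mm inside) at x 0, y -44, z 8 mm of the box's frame; axes as the box's. The cork is to stand here on its long edge, anywhere in the bay; with its length along the box's x the fingers have room at its sides
- flap_tongue (a point): Grip point on the flap's wooden pull tongue, 28 mm beyond the flap's front edge. The tongue is 18 mm wide (y), 10 mm thick and sticks out 45 mm in the plane of the flap, in front of the box when the flap is shut. Pinch it across its 18 mm: it can turn between the fingers while the flap is followed up. Axes turn with the flap; at joint value 0 they are the box's
- flap_hinge (a point): Middle of the flap's hinge line, 86 mm above the bench, at the back of the bay (x 65, y -44 mm of the box's frame); axes as the box's, the hinge line is along y. The tongue's grip point goes round it at 166 mm radius, up and back
- flap (a joint): Opening angle of the plywood flap (138 x 126 x 6 mm): 0 shut and level, 1.57 upright, stop at 1.85; a stiff hinge (about 2 N at the tongue), it stays at the angle where it is left
- padlock_mid (a point): Bystander: middle of a black padlock lying on the bench with its shackle open, 90 x 50 mm, 22 mm high
- coaster_mid (a point): Bystander: middle of a round blue ceramic coaster, diameter 100 mm, 9 mm high
- whistle_mid (a point): Bystander: middle of a red plastic whistle, 55 x 20 mm, 22 mm high
- probe_mid (a point): Bystander: middle of a stainless thermometer probe with a white grip, lying along its x, 180 mm long, 22 mm wide, 14 mm high
- tin_mid (a point): Bystander: middle of a round green wax tin, diameter 64 mm, 36 mm high
- flask_mid (a point): Bystander: middle of a standing green steel flask, diameter 61 mm, 191 mm high, easily knocked over
Not all that is in view belongs to the job. Several things look just like the part that bears cork_mid: the one meant starts farthest to the robot's left.

How it is judged (in metres and radians):
On the way, in this order (a step that is already met when the one before it is completed fails the run):
1. blue face flat on the teeth at the tip end of the rasp (contact force between cork and rasp above 0.5 N and x of cork_blue in the frame of rasp_stand between -0.006 and 0.012 m and angle between the y axis of cork_mid and the x axis of rasp_stand, either way round below 0.12 rad and angle between cork_mid's own z axis and vertical below 0.15 rad and z of cork_mid in the frame of rasp_stand below 0.055 m and y of cork_mid in the frame of rasp_stand above 0.04 m), for 0.1 s.
2. blue face still on the teeth at the middle of the rasp (contact force between cork and rasp above 0.5 N and x of cork_blue in the frame of rasp_stand between -0.006 and 0.012 m and angle between the y axis of cork_mid and the x axis of rasp_stand, either way round below 0.12 rad and angle between cork_mid's own z axis and vertical below 0.15 rad and z of cork_mid in the frame of rasp_stand below 0.055 m and y of cork_mid in the frame of rasp_stand between -0.02 and 0.02 m), for 0.05 s.
3. blue face still on the teeth at the handle end of the rasp (contact force between cork and rasp above 0.5 N and x of cork_blue in the frame of rasp_stand between -0.006 and 0.012 m and angle between the y axis of cork_mid and the x axis of rasp_stand, either way round below 0.12 rad and angle between cork_mid's own z axis and vertical below 0.15 rad and z of cork_mid in the frame of rasp_stand below 0.055 m and y of cork_mid in the frame of rasp_stand below -0.04 m), for 0.05 s.
4. cork turned round, red face flat on the teeth at the tip end (contact force between cork and rasp above 0.5 N and x of cork_red in the frame of rasp_stand between -0.006 and 0.012 m and angle between the y axis of cork_mid and the x axis of rasp_stand, either way round below 0.12 rad and angle between cork_mid's own z axis and vertical below 0.15 rad and z of cork_mid in the frame of rasp_stand below 0.055 m and y of cork_mid in the frame of rasp_stand above 0.04 m), for 0.1 s.
5. red face still on the teeth at the middle of the rasp (contact force between cork and rasp above 0.5 N and x of cork_red in the frame of rasp_stand between -0.006 and 0.012 m and angle between the y axis of cork_mid and the x axis of rasp_stand, either way round below 0.12 rad and angle between cork_mid's own z axis and vertical below 0.15 rad and z of cork_mid in the frame of rasp_stand below 0.055 m and y of cork_mid in the frame of rasp_stand between -0.02 and 0.02 m), for 0.05 s.
6. red face still on the teeth at the handle end (contact force between cork and rasp above 0.5 N and x of cork_red in the frame of rasp_stand between -0.006 and 0.012 m and angle between the y axis of cork_mid and the x axis of rasp_stand, either way round below 0.12 rad and angle between cork_mid's own z axis and vertical below 0.15 rad and z of cork_mid in the frame of rasp_stand below 0.055 m and y of cork_mid in the frame of rasp_stand below -0.04 m), for 0.05 s.
At the end, for the whole second after the job is handed in: the cork stands on its long edge (within 0.1 rad of upright, underside on the floor within 5 mm) inside the lower-tier bay, released and at rest, and the flap stands open by more than 1.2 rad (x of cork_mid in the frame of bay_floor between -0.065 and 0.065 m and y of cork_mid in the frame of bay_floor between -0.065 and 0.065 m and z of cork_mid in the frame of bay_floor between 0.03 and 0.04 m and angle between cork_mid's own z axis and vertical below 0.1 rad and linear speed of cork below 0.02 m/s and value of joint flap above 1.2 rad and contact force between the fingers and cork below 0.05 N); the robot touches nothing.
It fails at once if the cork is leaned on the rasp with more than 30 N (contact force between cork and rasp above 30 N).
It fails at once if the cork is let go more than 20 mm above the floor of the bay (horizontal distance between cork_mid and bay_floor below 0.09 m and contact force between the fingers and cork below 0.02 N and z of cork_mid in the frame of bay_floor above 0.055 m).
It fails at once if a bystander is shifted more than 30 mm or the flask tipped (distance of any of padlock_mid, coaster_mid, whistle_mid, probe_mid, tin_mid, flask_mid from where it was at the start of the episode above 0.03 m or angle between flask_mid's own z axis and vertical above 0.3 rad).
It also fails if it takes over 72 s, if anything falls off the work surface, if the arm or the gripper's body presses on something with over 40 N, if the wrist force passes 120 N, or if a joint passes its speed limit or range.

### The arm

A 6-joint arm with a two-finger parallel gripper is mounted at the origin on the work surface. World frame = base frame: x ahead of the robot, y to its left, z up, the work surface at z = 0. Lengths are in mm, angles in rad, forces in N, time in s.
With the tool pointing down it reaches from about 275 to 1000 mm from the base axis. Payload 8.4 kg.
Tool frame: the origin (TCP) lies at the very end of the fingers, on their centre line; the grasp point (between the pads) lies 19 mm behind it; z points along the fingers, x is the direction in which the jaws open and shut, and the axes are right-handed (so a half turn about z gives the same grasp; the last joint's range is limited). The gripper opens to 85 mm and grips with 20 to 120 N. Pads are 22 mm wide; open, the fingers measure 114 mm over their backs; the gripper's body (76 mm by 85 mm) begins 54 mm behind the grasp point. The pads swing forward as they close: fully open they stand 13 mm farther back than shut.
Start: joints at [1.113, 0.353, 1.633, -0, 1.155, -0.002], TCP at [275.112, 561.196, 231.281] pointing down, gripper open.
Joint ranges: [-2.63, 2.63], [-0.92, 2.1], [0.06, 2.66], [-1.3, 4.44], [0, 2.69], [-3.02, 3.02]. Speed limits (rad/s): [2.22, 2.22, 2.79, 3.14, 3.14, 3.14].

### API

Orientations are given as [roll, pitch, yaw] about the fixed x, y, z axes, in that order (R = Rz(yaw) Ry(pitch) Rx(roll)).
In Python, from rig import sense, grab_frame, calibration, sign_off gives the robot as it stands.
- The arm moves only by the tool servo_tool, never from a script. Its argument "series" is one flat list of numbers, 4 for each row, row after row: the shift along the world's x, y, z in m, then the turn about the world's z in degrees. In form: [x, y, z, yaw, x, y, z, yaw, ...]. A call has 1 to 8 rows; each row shifts and turns the commanded pose from where the row before left it; what a row does not reach is not made up. A row lasts 1/12 s, in which the tool goes at most 41.7 mm and 7.16 degrees, less where a joint would pass 70% of its speed; a pose out of reach is approached as far as the arm can. A call is refused whole if a number of a shift passes 0.0417 or a number of a turn 7.16, either way. A call with a gripper value outside its range is refused whole. "gripper" is the finger opening in m, from 0 to 0.0854, set as the call begins (left out, the last holds). The fingers move at their own pace and stop on an object; "newtons" is the grip in N (left out, the last holds). Time passes only in rows, so rows that do not move let the fingers close. It gives the time, the measured TCP pose, the force and the opening at its end, in the units of the state.
- sense(): the state, without advancing time (a new reading comes with each control period).
- grab_frame(name): name is "scene" or "top" or "wrist"; returns the picture (420x560x3 uint8, blue, green, red); there is no depth.
- calibration(name): a dict with "fx", "fy", "cx", "cy" (pixels), "rvec" (rotation vector, rad) and "tvec" (3), from world to camera coordinates, as OpenCV has them. Camera axes: x right, y down, z forward; pixel columns grow to the right and rows downward; lengths in mm; the calibration is good to about 2 mm. A picture is of the moment at which its call begins: read the wrist's pose just before it. calibration takes no time and is no camera call; for the wrist camera it gives the pose at the moment of the call.
- sign_off(): hands the job in, once; it reports no verdict.
The state is a dict: "clock": time; "qpos": joint angles; "qvel": joint speeds; "joint_efforts": joint torques, N m; "eef_pos": TCP position; "tcp_rot": TCP orientation; "contact_force": force on the tool from outside, world axes, zero at the start; "wrist_torque": the same for the moment, N m; "opening": opening from 0.0 (shut) to 1.0 (fully open).
Only numpy, scipy, OpenCV 4.12 (cv2) and the standard library are available. Lean on these libraries where they do the work, as an engineer would, in place of code of your own. Each camera call takes 0.05 s, during which the arm holds its last target. There are 200 camera calls.

## Working session

There is one attempt and no reset: what is moved stays moved. The work goes in short steps, Python scripts to look and compute and a tool call to move; the robot and the scene stay as the last step left them, time stands still between calls to the robot, and variables do not carry over. Pictures are saved under pics/ and viewed, about 8 in all and at most 12, crops included, and the job is handed in when it is done.

Besides the shell and the picture viewer there is one more tool, called after "Emit:" as name(argument=value, ...) on one line, values as JSON. servo_tool: Moves the arm, as the interface text tells. Its arguments: {"type":"object","properties":{"series":{"type":"array"},"gripper":{"type":"number"},"newtons":{"type":"number"}},"required":["series"]}

```bash
mkdir -p pics; ls; cat > h.py <<'E'
import numpy as np, cv2
from rig import sense, grab_frame, calibration, sign_off
def cal(n):
    c=calibration(n); K=np.array([[c['fx'],0,c['cx']],[0,c['fy'],c['cy']],[0,0,1.]])
    return K,np.array(c['rvec'],float),np.array(c['tvec'],float)
def ray(n,uv,z,C=None):
    K,r,t=C or cal(n); R=cv2.Rodrigues(r)[0]
    p=np.c_[np.array(uv,float).reshape(-1,2),np.ones(np.size(uv)//2)]
    d=(R.T@np.linalg.inv(K)@p.T).T; o=-R.T@t.ravel()
    return o+d*((np.array(z)-o[2])/d[:,2])[:,None]
def proj(n,P,C=None):
    K,r,t=C or cal(n); return cv2.projectPoints(np.array(P,float).reshape(-1,3),r,t,K,None)[0][:,0]
E
python3 - <<'E'
from h import *
s=sense();print(s)
for n in("top","scene","wrist"):
    C=cal(n); R=cv2.Rodrigues(C[1])[0]; print(n,C[0].ravel(),-R.T@C[2].ravel(),R[2])
    cv2.imwrite(f"pics/{n}0.png",cv2.resize(grab_frame(n),None,fx=1.42,fy=1.42,interpolation=cv2.INTER_CUBIC))
E
```

```text
pics
{'clock': 0.0, 'qpos': array([ 1.11258418e+00,  3.53663776e-01,  1.63414748e+00,  1.98397052e-05,
        1.15518362e+00, -2.39795682e-03]), 'qvel': array([-0.00105006,  0.00042461,  0.0004917 ,  0.00198598,  0.00019986,
        0.00040604]), 'joint_efforts': array([-2.16823268e-03, -6.05253410e+01, -3.42064762e+01, -3.06809416e-04,
        9.66570340e-03,  1.51409654e-05]), 'eef_pos': array([274.90210976, 560.7625798 , 230.54620498]), 'tcp_rot': array([-3.14157115e+00,  1.40217594e-03,  1.11497413e+00]), 'contact_force': array([ 0.53139298,  0.02480522, -0.23133447]), 'wrist_torque': array([-0.01113792, -0.02256553, -0.0137434 ]), 'opening': 1.0011383184017748}
top [467.75076005   0.         284.05151545   0.         467.75076005
 211.76662167   0.           0.           1.        ] [ 380.70215123   -5.72810765 1366.96492874] [ 0.05847699  0.00827246 -0.99825448]
scene [486.21545618   0.         276.03243172   0.         486.21545618
 212.89455483   0.           0.           1.        ] [1229.64694855  441.0519774   942.14430838] [-0.62700858 -0.36392151 -0.68878253]
wrist [315.47738192   0.         277.78319886   0.         315.47738192
 207.68495362   0.           0.           1.        ] [216.37717025 591.53627124 373.37383567] [ 0.23265743 -0.11571936 -0.96564981]
```

View pics/top0.png

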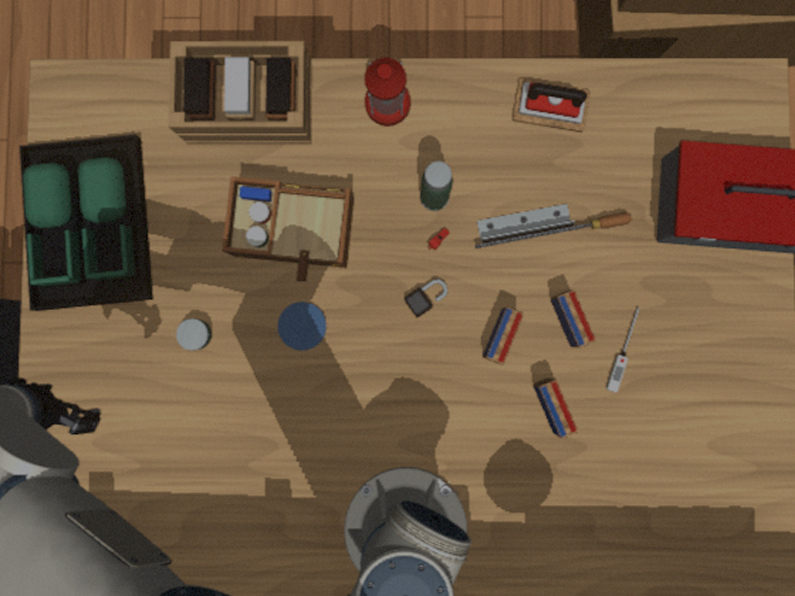

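View pics/scene0.png

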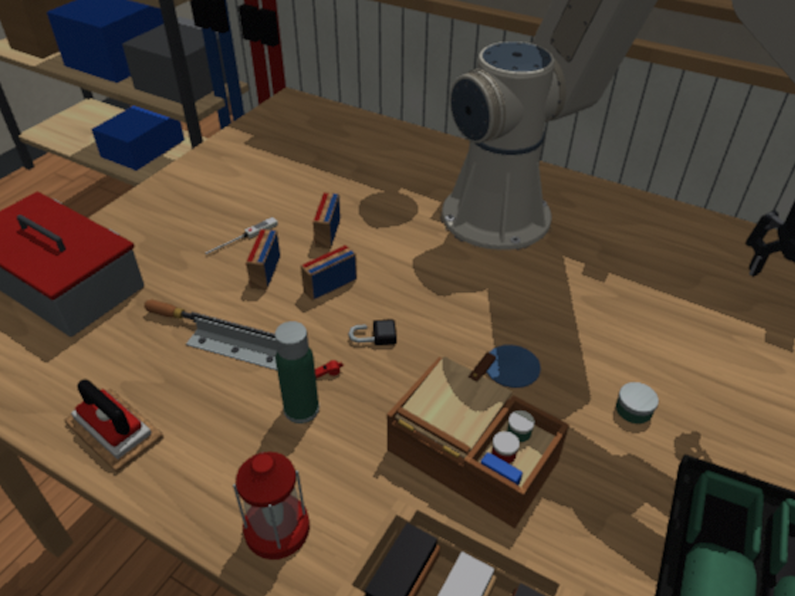

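Three look-alike blocks with blue/red bands in the top view: (503,335), (572,319) and (556,407). Image left is the robot's left, so I choose (503,335). Next I take coarse positions and one close crop.

```bash
python3 - <<'E'
from h import *
k=1.42
def P(l,uv,z): print(l,ray("top",np.array(uv)/k,[z]*len(uv)).round(0)[:,:2].tolist())
P("corks top z70",[(503,335),(572,319),(556,407)],70)
P("rasp z30 tip,end",[(478,243),(585,226),(630,218)],30)
P("box rim z95",[(230,179),(353,187),(348,267),(224,261)],95)
P("tongue tip z83",[(303,280)],83); P("tongue base",[(304,252)],86)
P("flask top z191",[(438,174)],191);P("flask base",[(435,200)],10);P("whistle",[(439,238)],15);P("padlock",[(425,297)],15);P("coaster",[(302,326)],9)
P("lantern",[(385,75)],150)
g=grab_frame("top")[195:305,310:470]
cv2.imwrite("pics/crop1.png",cv2.resize(g,None,fx=4.5,fy=4.5,interpolation=cv2.INTER_CUBIC))
E
```

```text
corks top z70 [[390.0, -189.0], [422.0, -324.0], [251.0, -291.0]]
rasp z30 tip,end [[576.0, -145.0], [611.0, -362.0], [628.0, -453.0]]
box rim z95 [[691.0, 342.0], [676.0, 103.0], [520.0, 112.0], [531.0, 351.0]]
tongue tip z83 [[496.0, 200.0]]
tongue base [[550.0, 198.0]]
flask top z191 [[677.0, -57.0]]
flask base [[669.0, -59.0]]
whistle [[589.0, -67.0]]
padlock [[468.0, -39.0]]
coaster [[408.0, 213.0]]
lantern [[875.0, 40.0]]
```

View pics/crop1.png

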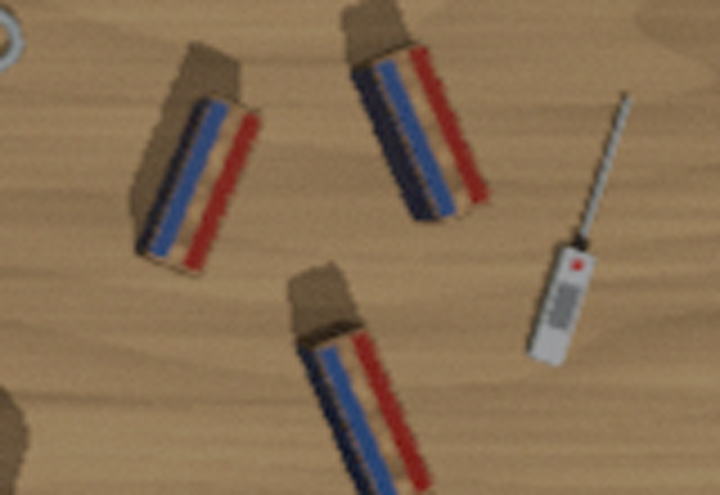

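The crop shows the chosen block with its blue band on the left (+y) and red on the right. Its top runs from (172,262) to (236,106), so its yaw is about -22°. The flap comes first because it needs a free gripper, so I move the wrist camera there.

Emit:
servo_tool(series=[0.016, -0.03, 0, 1.9, 0.016, -0.03, 0, 1.9, 0.016, -0.03, 0, 1.9, 0.016, -0.03, 0, 1.9, 0.016, -0.03, 0, 1.9, 0.016, -0.03, 0, 1.9], gripper=0.05, newtons=60)

```text
clock: 0.7
eef_pos: [371.5, 379.7, 231.2]
tcp_rot: [-3.142, 0.0, 1.316]
contact_force: [0.1, -0.1, 0.8]
opening: 0.584
```

Emit:
servo_tool(series=[0.016, -0.03, 0, 1.9, 0.016, -0.03, 0, 1.9, 0.016, -0.03, 0, 1.9, 0.016, -0.03, 0, 1.9, 0.016, -0.03, 0, 1.9, 0.016, -0.03, 0, 1.9, 0, 0, 0, 0, 0, 0, 0, 0])

```text
clock: 1.37
eef_pos: [467.6, 199.8, 231.2]
tcp_rot: [-3.141, 0.0, 1.509]
contact_force: [-0.2, 0.6, -0.1]
opening: 0.588
```

```bash
python3 - <<'E'
from h import *
C=cal("wrist"); g=grab_frame("wrist"); np.savez("w1.npz",K=C[0],r=C[1],t=C[2]); cv2.imwrite("w1.png",g)
s=sense();print(s['eef_pos'],s['tcp_rot'],s['opening'],s['clock'],s['contact_force'])
cv2.imwrite("pics/w1.png",cv2.resize(g,None,fx=1.42,fy=1.42,interpolation=cv2.INTER_CUBIC))
E
```

```text
[467.1479375  200.82238209 231.19091773] [-3.14119967e+00 -2.13461821e-04  1.51057610e+00] 0.5857077395736618 1.4167 [-0.76276383  1.02848585 -0.90053554]
```

View pics/w1.png

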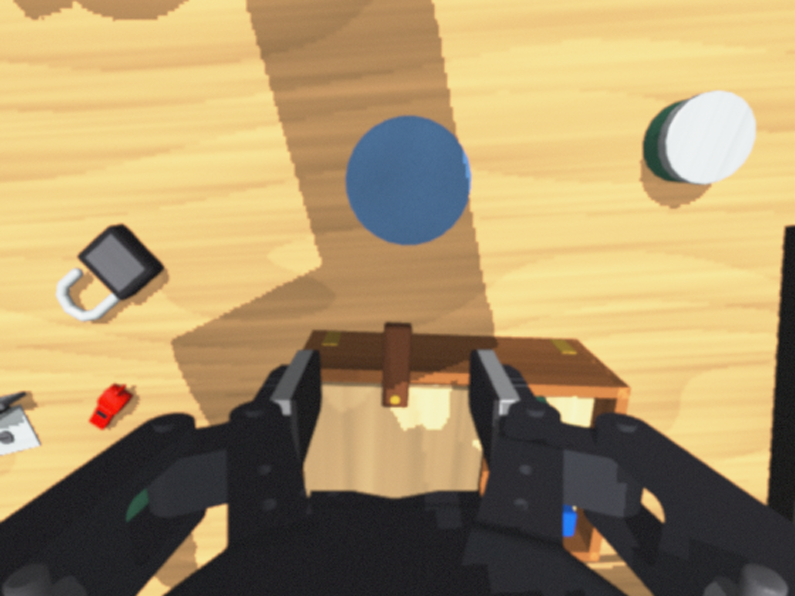

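The wrist view has -x up and +y right. It shows the tongue end at (398,323), running to the flap edge near (396,385), with the coaster at (408,180) and the flap below the fingers.

```bash
python3 - <<'E'
from h import *
d=np.load("w1.npz");C=(d['K'],d['r'],d['t'])
def P(l,uv,z): print(l,ray("",np.array(uv)/1.42,[z]*len(uv),C).round(1)[:,:2].tolist())
P("tongue outer end corners z91",[(386,323),(411,323)],91)
P("tongue inner end",[(384,406),(408,406)],91)
P("box top front corners z81/95",[(629,387)],95)
P("box bottom front corners z0",[(312,331),(578,340)],0)
P("flap front edge z89",[(325,385),(465,387)],89)
P("coaster",[(408,180)],9)
E
```

```text
tongue outer end corners z91 [[497.4, 194.0], [498.4, 210.6]]
tongue inner end [[558.4, 188.5], [559.4, 205.3]]
box top front corners z81/95 [[552.1, 356.7]]
box bottom front corners z0 [[531.3, 124.5], [554.2, 359.5]]
flap front edge z89 [[540.8, 148.5], [548.3, 245.8]]
coaster [[407.3, 215.9]]
```

Emit:
servo_tool(series=[0.0115, 0, -0.038, -1, 0.0115, 0, -0.038, -1, 0.0115, 0, -0.036, 0, 0.0115, 0, -0.03, 0, 0, 0, -0.02, 0, 0, 0, 0, 0, 0, 0, 0, 0])

```text
clock: 2.0
eef_pos: [511.7, 202.0, 68.5]
tcp_rot: [-3.139, 0.001, 1.479]
contact_force: [0.5, 0.5, 1.0]
opening: 0.584
```

Emit:
servo_tool(series=[0, 0, 0, 0, 0, 0, 0, 0, 0, 0, 0, 0, 0, 0, 0, 0, 0, 0, 0, 0, 0, 0, 0, 0], gripper=0.0, newtons=30)

```text
clock: 2.5
eef_pos: [513.2, 198.6, 70.5]
tcp_rot: [3.141, 0.004, 1.479]
contact_force: [1.9, -17.4, 0.8]
opening: 0.203
```

Emit:
servo_tool(series=[0.001, -0.003, 0.0165, 0, 0.0025, 0, 0.0165, 0, 0.004, 0, 0.016, 0, 0.0055, -0.0005, 0.0155, 0, 0.007, -0.0005, 0.015, 0, 0.0085, -0.001, 0.014, 0])

```text
clock: 3.0
eef_pos: [543.6, 195.3, 164.9]
tcp_rot: [3.136, 0.0, 1.478]
contact_force: [11.9, -4.6, -15.7]
opening: 0.204
```

Emit:
servo_tool(series=[0.013, -0.001, 0.0115, 0, 0.0115, -0.001, 0.0115, 0, 0.0125, -0.001, 0.011, 0, 0.0135, -0.001, 0.0095, 0, 0.0145, -0.0015, 0.008, 0])

```text
clock: 3.42
eef_pos: [605.9, 189.1, 214.9]
tcp_rot: [-3.14, 0.002, 1.478]
contact_force: [1.9, -4.4, -13.9]
opening: 0.203
```

Emit:
servo_tool(series=[0.015, -0.0015, 0.0065, 0, 0.0155, -0.0015, 0.005, 0, 0.016, -0.0015, 0.0035, 0, 0.0165, -0.0015, 0.001, 0, 0.0165, -0.0015, -0.001, 0, 0.01, 0, -0.001, 0])

```text
clock: 3.92
eef_pos: [696.0, 180.5, 229.2]
tcp_rot: [-3.14, 0.004, 1.477]
contact_force: [-4.9, -13.2, -0.1]
opening: 0.202
```

Emit:
servo_tool(series=[0, 0, 0, 0, 0, 0, 0, 0, 0, 0, 0, 0, -0.005, 0, 0.01, 0, -0.03, 0.003, 0, 0, -0.035, 0.003, 0.005, 0, -0.035, 0, 0.005, 0], gripper=0.055)

```text
clock: 4.5
eef_pos: [589.4, 189.8, 249.2]
tcp_rot: [3.141, -0.001, 1.478]
contact_force: [-0.4, 0.4, 0.3]
opening: 0.644
```

Emit:
servo_tool(series=[-0.015, -0.025, 0, -7, -0.015, -0.025, 0, -7, -0.015, -0.025, 0, -7, -0.015, -0.025, 0, -7, -0.015, -0.025, 0, -7, -0.015, -0.025, 0, -7, -0.015, -0.025, 0, -7, -0.015, -0.025, 0, -7])

```text
clock: 5.17
eef_pos: [469.9, -11.3, 249.5]
tcp_rot: [3.141, -0.002, 0.495]
contact_force: [0.8, -0.2, 0.8]
opening: 0.642
```

Emit:
servo_tool(series=[-0.004, -0.025, 0, -7, -0.004, -0.025, 0, -7, -0.004, -0.025, 0, -7, -0.004, -0.025, 0, -7, -0.004, -0.025, 0, -7, -0.004, -0.025, 0, -7, -0.004, -0.025, 0, -7, -0.003, -0.015, 0, -7])

```text
clock: 5.83
eef_pos: [439.6, -202.3, 249.7]
tcp_rot: [3.141, -0.002, -0.483]
contact_force: [0.3, 0.3, 0.8]
opening: 0.647
```

Emit:
servo_tool(series=[0, 0, 0, -7, 0, 0, 0, -7, 0, 0, 0, -7, 0, 0, 0, -7, 0, 0, 0, -7, 0, 0, 0, -7, 0, 0, 0, -7, 0, 0, 0, -7])

```text
clock: 6.5
eef_pos: [440.0, -200.2, 249.5]
tcp_rot: [-3.14, -0.001, -1.46]
contact_force: [0.6, -0.2, -0.0]
opening: 0.644
```

Emit:
servo_tool(series=[0, 0, 0, -7, 0, 0, 0, -7, 0, 0, 0, -7, 0, 0, 0, -7, 0, 0, 0, 0, 0, 0, 0, 0])

```text
clock: 7.0
eef_pos: [440.1, -200.4, 249.2]
tcp_rot: [-3.14, 0.0, -1.939]
contact_force: [0.1, 0.4, 0.1]
opening: 0.643
```

```bash
python3 - <<'E'
from h import *
C=cal("wrist"); g=grab_frame("wrist"); np.savez("w2.npz",K=C[0],r=C[1],t=C[2]); cv2.imwrite("w2.png",g)
s=sense();print(s['eef_pos'],s['tcp_rot'],s['opening'],s['clock'],s['contact_force'])
cv2.imwrite("pics/w2.png",cv2.resize(g,None,fx=1.42,fy=1.42,interpolation=cv2.INTER_CUBIC))
E
```

```text
[ 440.08545865 -200.48198114  249.04784336] [-3.14041301e+00  5.84041701e-05 -1.93808841e+00] 0.6397484565867467 7.05 [ 0.07364761 -1.04614088  0.34926973]
```

View pics/w2.png

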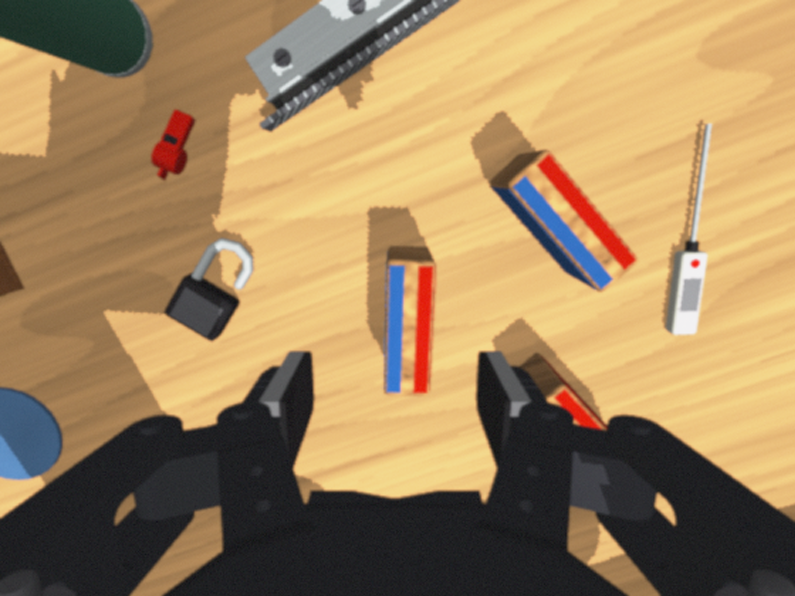

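The cork's top face has corners at (390,262), (435,264), (430,394) and (386,394), blue on the left. The rasp's tooth edge runs from its tip at (264,127) to about (455,0).

```bash
python3 - <<'E'
from h import *
d=np.load("w2.npz");C=(d['K'],d['r'],d['t'])
def P(l,uv,z):
    q=ray("",np.array(uv)/1.42,[z]*len(uv),C);print(l,q.round(1)[:,:2].tolist());return q
q=P("cork top",[(388.5,262),(435,264),(430.5,394),(385.5,394)],70)
print(q.mean(0), np.linalg.norm(np.diff(q[[0,1,2,3,0]],axis=0),axis=1))
for a,b in((3,0),(2,1)): v=q[b]-q[a];print(np.degrees(np.arctan2(v[1],v[0])))
q=P("rasp z30",[(266,125),(385,45),(452,0)],30)
P("rasp z5 tip",[(266,130)],5)
for i in(1,2): v=q[i]-q[0]; print(np.degrees(np.arctan2(v[1],v[0]))+90)
# top view refine: crop of rasp
g=grab_frame("top")[135:185,325:455]
cv2.imwrite("pics/crop2.png",cv2.resize(g,None,fx=6,fy=6,interpolation=cv2.INTER_CUBIC))
E
```

```text
cork top [[445.6, -196.2], [432.0, -227.4], [334.8, -188.7], [347.6, -155.5]]
[ 390.01113926 -191.91755503   70.        ] [ 34.01666292 104.65556425  35.62774452 106.16823754]
-22.554154773144912
-21.675603993230236
rasp z30 [[570.6, -144.4], [589.0, -248.7], [598.7, -303.7]]
rasp z5 tip [[571.8, -137.4]]
10.028221777733677
10.020088735985084
```

View pics/crop2.png

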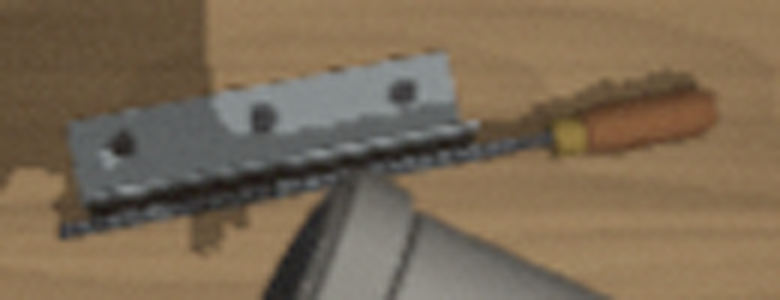

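The crop confirms the rasp with its tip left at (65,230) and handle right; the arm hides part of it. I estimate the stand yaw at 10.0° and its origin near (590,-253). The cork centre is (390,-192) with yaw -22°. Now the grasp.

Emit:
servo_tool(series=[-0.0167, 0.003, -0.035, -1, -0.0167, 0.003, -0.035, 0, -0.0167, 0.0025, -0.035, 0, 0, 0, -0.035, 0, 0, 0, -0.03, 0, 0, 0, -0.025, 0, 0, 0, -0.015, 0, 0, 0, 0, 0])

```text
clock: 7.77
eef_pos: [388.2, -191.4, 35.9]
tcp_rot: [3.137, 0.0, -1.958]
contact_force: [-1.3, 0.8, -0.3]
opening: 0.649
```

Emit:
servo_tool(series=[0, 0, 0, 0, 0, 0, 0, 0, 0, 0, 0, 0, 0, 0, 0, 0, 0, 0, 0, 0, 0, 0, 0, 0], gripper=0.0, newtons=60)

```text
clock: 8.27
eef_pos: [390.7, -192.6, 39.1]
tcp_rot: [-3.14, -0.0, -1.96]
contact_force: [-0.5, 0.4, 8.5]
opening: 0.409
```

Emit:
servo_tool(series=[0, 0, 0.02, 0, 0, 0, 0.02, 0, 0.018, -0.0015, 0, -7, 0.018, -0.0015, 0, -7, 0.018, -0.0015, 0, -7, 0.018, -0.0015, 0, -7, 0.018, -0.0015, 0, -7, 0.018, -0.0015, 0, -7])

```text
clock: 8.93
eef_pos: [498.8, -201.3, 78.5]
tcp_rot: [-3.141, 0.0, -2.699]
contact_force: [0.1, -0.8, -0.0]
opening: 0.417
```

Emit:
servo_tool(series=[0.018, -0.0015, 0, -7, 0.018, -0.0015, 0, -7, 0.012, -0.001, 0, -1.7, 0, 0, 0, 0, 0, 0, 0, 0])

```text
clock: 9.35
eef_pos: [545.9, -205.1, 78.1]
tcp_rot: [3.141, -0.0, -2.965]
contact_force: [-0.9, -0.4, -1.7]
opening: 0.412
```

```bash
python3 - <<'E'
from h import *
s=sense();print(s['eef_pos'],np.degrees(s['tcp_rot']),s['qpos'],s['clock'],s['contact_force'])
g=grab_frame("scene"); C=cal("scene")
print(proj("scene",[[546,-205,75],[590,-253,30],[571,-144,30],[589.7+19,-252.7-108,30],[571,-144,5]])-[100,100])
cv2.imwrite("pics/s1.png",cv2.resize(g[100:300,60:330],None,fx=2.9,fy=2.9,interpolation=cv2.INTER_CUBIC))
E
```

```text
[ 545.85771058 -205.14574674   78.12360529] [ 1.79988676e+02 -2.45254156e-02 -1.69907750e+02] [-3.62034887e-01  4.75110920e-01  1.84139841e+00 -6.76395651e-05
  8.25552166e-01  2.60346071e+00] 9.35 [-0.90742951 -0.40306289 -1.73330691]
[[ 92.91616508 111.84240433]
 [ 70.09102696 127.79650854]
 [107.95596372 138.48840059]
 [ 34.27306805 117.66097809]
 [108.85398523 145.07298254]]
```

View pics/s1.png

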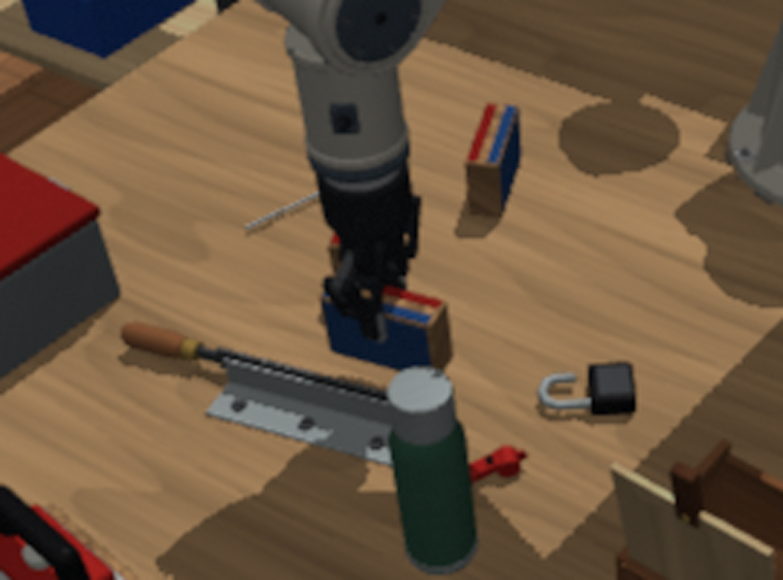

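The cork is held upright, its blue face toward the teeth at (390,340) in the crop. The flap stands open at (690,490). I lower it and approach.

Emit:
servo_tool(series=[0, 0, -0.02, 0, 0, 0, -0.014, 0, 0.005, 0.001, 0, 0, 0.005, 0.001, 0, 0, 0.002, 0, 0, 0, 0, 0, 0, 0, 0, 0, 0, 0])

```text
clock: 9.98
eef_pos: [558.6, -203.4, 45.2]
tcp_rot: [-3.141, 0.001, -2.967]
contact_force: [-0.3, -0.9, -0.9]
opening: 0.415
```

Emit:
servo_tool(series=[0.002, 0.0003, 0, 0, 0, 0, 0, 0, 0, 0, 0, 0])

```text
clock: 10.23
eef_pos: [560.2, -203.0, 44.6]
tcp_rot: [-3.141, 0.0, -2.967]
contact_force: [0.1, -0.3, -0.4]
opening: 0.415
```

Emit:
servo_tool(series=[0.002, 0.0003, 0, 0, 0, 0, 0, 0, 0, 0, 0, 0])

```text
clock: 10.48
eef_pos: [561.8, -202.7, 44.2]
tcp_rot: [3.141, -0.0, -2.967]
contact_force: [-0.7, -0.2, -0.5]
opening: 0.412
```

Emit:
servo_tool(series=[0.002, 0.0003, 0, 0, 0, 0, 0, 0, 0, 0, 0, 0])

```text
clock: 10.73
eef_pos: [563.6, -202.3, 44.1]
tcp_rot: [3.141, -0.001, -2.967]
contact_force: [-2.4, 0.0, 0.3]
opening: 0.41
```

Emit:
servo_tool(series=[0.0015, 0.0003, 0, 0, 0, 0, 0, 0, 0, 0, 0, 0, 0, 0, 0, 0])

```text
clock: 11.07
eef_pos: [565.1, -202.0, 44.1]
tcp_rot: [3.141, -0.001, -2.967]
contact_force: [-3.4, -1.3, -0.0]
opening: 0.411
```

Emit:
servo_tool(series=[0.001, 0.0002, 0, 0, 0, 0, 0, 0, 0, 0, 0, 0, 0, 0, 0, 0])

```text
clock: 11.4
eef_pos: [566.1, -201.8, 44.1]
tcp_rot: [3.141, -0.001, -2.967]
contact_force: [-4.4, -1.3, 1.0]
opening: 0.413
```

Emit:
servo_tool(series=[0.001, -0.0059, 0, 0, 0.001, -0.0059, 0, 0, 0.001, -0.0059, 0, 0, 0.001, -0.0059, 0, 0, 0.001, -0.0059, 0, 0])

```text
clock: 11.82
eef_pos: [570.8, -231.0, 43.9]
tcp_rot: [3.14, -0.001, -2.967]
contact_force: [-4.4, 1.0, -0.1]
opening: 0.41
```

Emit:
servo_tool(series=[0.001, -0.0059, 0, 0, 0.001, -0.0059, 0, 0, 0.001, -0.0059, 0, 0, 0.001, -0.0059, 0, 0, 0.001, -0.0059, 0, 0, 0.001, -0.0059, 0, 0, 0.001, -0.0059, 0, 0])

```text
clock: 12.4
eef_pos: [578.6, -273.3, 44.3]
tcp_rot: [-3.142, 0.0, -2.967]
contact_force: [-4.8, 1.4, -0.9]
opening: 0.415
```

Emit:
servo_tool(series=[0.001, -0.0059, 0, 0, 0.001, -0.0059, 0, 0, 0.001, -0.0059, 0, 0, 0.001, -0.0059, 0, 0, 0.001, -0.0059, 0, 0, 0.001, -0.0059, 0, 0, 0.001, -0.0059, 0, 0, 0, 0, 0, 0])

```text
clock: 13.07
eef_pos: [586.1, -315.6, 44.5]
tcp_rot: [-3.14, 0.001, -2.968]
contact_force: [-3.5, -2.1, -0.5]
opening: 0.413
```

```bash
python3 - <<'E'
from h import *
s=sense();print(s['eef_pos'],np.degrees(s['tcp_rot']),s['clock'],s['contact_force'])
p=s['eef_pos'][:2]-[590,-253];print(p@[.985,.174],p@[-.174,.985])
E
```

```text
[ 586.07835936 -315.58705976   44.49860394] [-1.79922646e+02  5.47384441e-02 -1.70042042e+02] 13.0667 [-3.47356569 -2.10545904 -0.52492613]
-14.752964429938594 -60.965888393403525
```

Emit:
servo_tool(series=[-0.01, -0.0018, 0, 0, -0.01, -0.0017, 0, 0, 0, 0, 0.02, 0, 0, 0, 0.02, 0, -0.0008, 0.0044, 0, 7, -0.0008, 0.0044, 0, 7, -0.0008, 0.0044, 0, 7, -0.0008, 0.0044, 0, 7])

```text
clock: 13.73
eef_pos: [562.0, -299.8, 84.8]
tcp_rot: [-3.14, 0.001, -2.473]
contact_force: [0.6, -0.4, -0.8]
opening: 0.41
```

Emit:
servo_tool(series=[-0.0008, 0.0044, 0, 7, -0.0008, 0.0044, 0, 7, -0.0008, 0.0044, 0, 7, -0.0008, 0.0044, 0, 7, -0.0008, 0.0044, 0, 7, -0.0008, 0.0044, 0, 7, -0.0008, 0.0044, 0, 7, -0.0008, 0.0044, 0, 7])

```text
clock: 14.4
eef_pos: [555.5, -264.6, 84.6]
tcp_rot: [-3.14, -0.0, -1.496]
contact_force: [0.4, 0.8, -0.9]
opening: 0.413
```

Emit:
servo_tool(series=[-0.0008, 0.0044, 0, 7, -0.0008, 0.0044, 0, 7, -0.0008, 0.0044, 0, 7, -0.0008, 0.0044, 0, 7, -0.0008, 0.0044, 0, 7, -0.0008, 0.0044, 0, 7, -0.0008, 0.0044, 0, 7, -0.0008, 0.0044, 0, 7])

```text
clock: 15.07
eef_pos: [549.2, -229.4, 84.7]
tcp_rot: [-3.141, -0.001, -0.518]
contact_force: [0.4, 0.6, -0.8]
opening: 0.41
```

Emit:
servo_tool(series=[-0.0008, 0.0044, 0, 7, -0.0008, 0.0044, 0, 7, -0.0008, 0.0044, 0, 7, -0.0008, 0.0044, 0, 7, -0.0008, 0.0044, 0, 7, -0.0008, 0.0044, 0, 5, 0, 0, 0, 0, 0, 0, 0, 0])

```text
clock: 15.73
eef_pos: [544.5, -203.1, 84.6]
tcp_rot: [3.141, -0.001, 0.171]
contact_force: [-0.3, -0.2, -0.9]
opening: 0.413
```

```bash
python3 - <<'E'
from h import *
s=sense();print(s['eef_pos'],np.degrees(s['tcp_rot']),s['qpos'],s['clock'],s['contact_force'])
p=s['eef_pos'][:2]-[590,-253];print(p@[.985,.174],p@[-.174,.985])
g=grab_frame("wrist")
cv2.imwrite("pics/w3.png",cv2.resize(g,None,fx=1.2,fy=1.2))
E
```

```text
[ 544.53120328 -203.07093008   84.6046935 ] [ 1.79978055e+02 -5.31050661e-02  9.82563042e+00] [-3.59615989e-01  4.62704494e-01  1.84367415e+00  1.87899753e-04
  8.34220850e-01 -5.31231566e-01] 15.7333 [-0.27372205 -0.2037154  -0.9002472 ]
-36.09910660433692 57.09170450077203
```

View pics/w3.png

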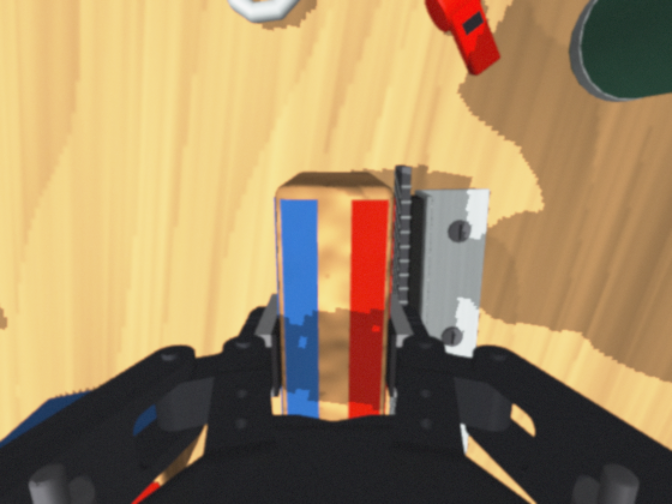

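The cork is square in the jaws with red facing the teeth at (400,235). Now the red stroke.

Emit:
servo_tool(series=[0, 0, -0.02, 0, 0, 0, -0.02, 0, 0.005, 0.001, 0, 0, 0.005, 0.001, 0, 0, 0.004, 0.0005, 0, 0, 0, 0, 0, 0, 0, 0, 0, 0])

```text
clock: 16.37
eef_pos: [559.8, -200.8, 45.3]
tcp_rot: [3.141, -0.002, 0.174]
contact_force: [0.4, -1.2, -1.3]
opening: 0.415
```

Emit:
servo_tool(series=[0.002, 0.0003, 0, 0, 0, 0, 0, 0, 0, 0, 0, 0])

```text
clock: 16.62
eef_pos: [560.8, -200.3, 44.6]
tcp_rot: [3.141, -0.0, 0.174]
contact_force: [0.7, -0.1, -0.2]
opening: 0.412
```

Emit:
servo_tool(series=[0.002, 0.0003, 0, 0, 0, 0, 0, 0, 0, 0, 0, 0])

```text
clock: 16.87
eef_pos: [562.4, -200.0, 44.2]
tcp_rot: [-3.141, 0.001, 0.175]
contact_force: [-1.2, -1.1, -0.1]
opening: 0.413
```

Emit:
servo_tool(series=[0.001, 0.0002, 0, 0, 0, 0, 0, 0, 0, 0, 0, 0])

```text
clock: 17.12
eef_pos: [563.4, -199.8, 44.1]
tcp_rot: [-3.141, 0.001, 0.174]
contact_force: [-3.1, -1.3, 0.5]
opening: 0.413
```

Emit:
servo_tool(series=[0.0017, 0.0003, 0, 0, 0, 0, 0, 0, 0, 0, 0, 0, 0, 0, 0, 0])

```text
clock: 17.45
eef_pos: [565.0, -199.5, 44.1]
tcp_rot: [-3.141, 0.001, 0.175]
contact_force: [-4.7, -2.2, 0.8]
opening: 0.408
```

Emit:
servo_tool(series=[0.0005, 0.0001, 0, 0, 0, 0, 0, 0, 0, 0, 0, 0])

```text
clock: 17.7
eef_pos: [565.4, -199.4, 44.1]
tcp_rot: [-3.141, 0.001, 0.174]
contact_force: [-4.7, -2.1, 0.2]
opening: 0.414
```

Emit:
servo_tool(series=[0.001, -0.0059, 0, 0, 0.001, -0.0059, 0, 0, 0.001, -0.0059, 0, 0, 0.001, -0.0059, 0, 0, 0.0011, -0.0059, 0, 0])

```text
clock: 18.12
eef_pos: [570.0, -228.4, 43.7]
tcp_rot: [-3.14, 0.002, 0.174]
contact_force: [-4.8, 2.0, -1.6]
opening: 0.411
```

Emit:
servo_tool(series=[0.001, -0.0059, 0, 0, 0.001, -0.0059, 0, 0, 0.001, -0.0059, 0, 0, 0.001, -0.0059, 0, 0, 0.001, -0.0059, 0, 0, 0.001, -0.0059, 0, 0, 0.0011, -0.0059, 0, 0])

```text
clock: 18.7
eef_pos: [578.1, -270.7, 44.2]
tcp_rot: [-3.141, 0.0, 0.174]
contact_force: [-5.2, 1.5, -1.2]
opening: 0.416
```

Emit:
servo_tool(series=[0.001, -0.0059, 0, 0, 0.001, -0.0059, 0, 0, 0.001, -0.0059, 0, 0, 0.001, -0.0059, 0, 0, 0.001, -0.0059, 0, 0, 0.001, -0.0059, 0, 0, 0.0011, -0.0059, 0, 0, 0, 0, 0, 0])

```text
clock: 19.37
eef_pos: [585.8, -313.1, 44.5]
tcp_rot: [3.14, -0.001, 0.174]
contact_force: [-3.7, -1.5, -0.1]
opening: 0.411
```

```bash
python3 - <<'E'
from h import *
s=sense();print(s['eef_pos'],np.degrees(s['tcp_rot']),s['clock'],s['contact_force'])
p=s['eef_pos'][:2]-[590,-253];print(p@[.985,.174],p@[-.174,.985])
E
```

```text
[ 585.77535493 -313.07269024   44.48369921] [ 1.79924824e+02 -5.02326212e-02  9.96138829e+00] 19.3667 [-3.71535878 -1.51412108 -0.13061819]
-14.613923492316761 -58.43651164118462
```

Emit:
servo_tool(series=[-0.01, -0.0018, 0, 0, -0.01, -0.0018, 0, 0, 0, 0, 0.032, 0, 0, 0, 0.032, 0, 0, 0, 0.032, 0, 0, 0, 0.034, 0, -0.0095, 0.02, 0, 0])

```text
clock: 19.95
eef_pos: [560.3, -299.4, 182.1]
tcp_rot: [3.132, -0.011, 0.173]
contact_force: [1.0, -0.4, 0.8]
opening: 0.415
```

Emit:
servo_tool(series=[-0.0095, 0.032, 0, 0, -0.0095, 0.032, 0, 0, -0.0095, 0.032, 0, 0, -0.0095, 0.032, 0, 0, -0.0095, 0.032, 0, 0, -0.0095, 0.032, 0, 0, -0.0095, 0.032, 0, 0, 0, 0.032, 0, 0])

```text
clock: 20.62
eef_pos: [486.9, -37.8, 174.4]
tcp_rot: [-3.141, -0.0, 0.174]
contact_force: [0.4, -0.0, -0.8]
opening: 0.413
```

Emit:
servo_tool(series=[0.005, 0.028, 0, 7, 0.005, 0.028, 0, 7, 0.005, 0.028, 0, 7, 0.005, 0.028, 0, 7, 0.005, 0.028, 0, 7, 0.005, 0.028, 0, 7, 0.005, 0.028, 0, 7, 0, 0.02, 0, 7])

```text
clock: 21.28
eef_pos: [524.9, 179.1, 174.8]
tcp_rot: [3.14, -0.003, 1.158]
contact_force: [-0.6, -0.1, -0.7]
opening: 0.415
```

Emit:
servo_tool(series=[0.005, 0, 0, 7, 0.005, 0, 0, 7, 0.005, 0, 0, 4.6, 0, 0, 0, 0, 0, 0, 0, 0])

```text
clock: 21.7
eef_pos: [539.0, 176.7, 174.5]
tcp_rot: [3.141, -0.001, 1.473]
contact_force: [-1.3, 0.3, 0.0]
opening: 0.41
```

```bash
python3 - <<'E'
from h import *
s=sense();print(s['eef_pos'],np.degrees(s['tcp_rot']),s['clock'],s['contact_force'])
C=cal("wrist"); g=grab_frame("wrist"); np.savez("w4.npz",K=C[0],r=C[1],t=C[2])
cv2.imwrite("pics/w4.png",cv2.resize(g,None,fx=1.42,fy=1.42,interpolation=cv2.INTER_CUBIC))
E
```

```text
[539.04735891 176.72629463 174.45591473] [ 1.79955821e+02 -3.16132529e-02  8.44047225e+01] 21.7 [-1.33452964  0.3237327   0.03926785]
```

View pics/w4.png

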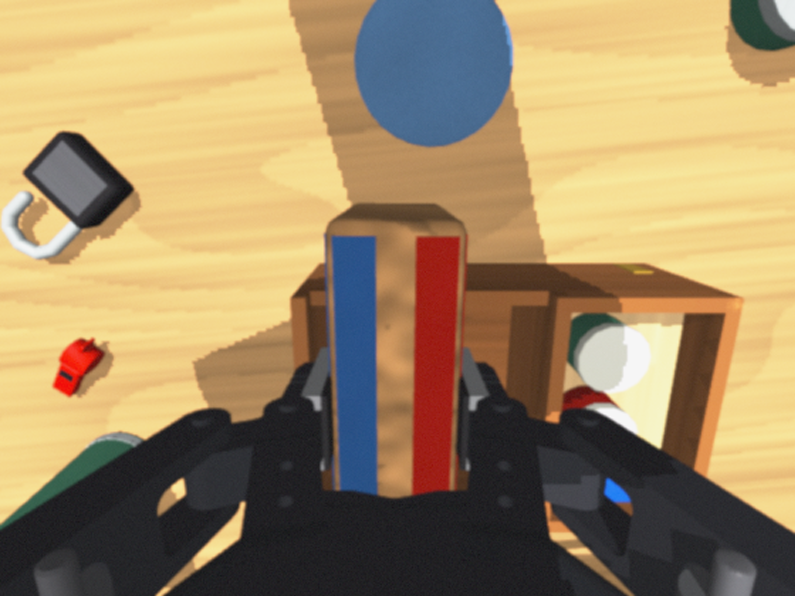

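The wrist view shows the cork square in the jaws, with the box's front rim from (292,298) to (742,298). The bay lies between its left wall at (309,300) and the partition at (550,303).

```bash
python3 - <<'E'
from h import *
d=np.load("w4.npz");C=(d['K'],d['r'],d['t'])
def P(l,uv,z): print(l,ray("",np.array(uv)/1.42,[z]*len(uv),C).round(1)[:,:2].tolist())
P("right outer front z95",[(742,298)],95)
P("left outer front z81/95",[(292,298)],81);P("",[(292,298)],95)
P("front wall inner edge z81",[(312,304),(545,304)],81)
P("partition left edge",[(549,304)],81);P("",[(550,300)],95)
P("bottom front corner",[(645,265),(318,265)],0)
o=np.array([615.4,235.1]);a=np.radians(-5.4);R=np.array([[np.cos(a),-np.sin(a)],[np.sin(a),np.cos(a)]])
w=[(-73,117,95),(-73,-117,81),(-73,-117,95),(-65,-109,81),(-65,21,81),(-65,21,95)]
print((proj("",[[*(o+R@p[:2]),p[2]] for p in w],C)*1.42).round(0).tolist()); print(o+R@[0,-44])
E
```

```text
right outer front z95 [[552.7, 356.9]]
left outer front z81/95 [[533.6, 122.6]]
 [[530.1, 126.3]]
front wall inner edge z81 [[538.1, 133.0], [550.6, 260.4]]
partition left edge [[550.8, 262.5]]
 [[544.1, 258.5]]
bottom front corner [[554.5, 358.4], [531.5, 123.9]]
[[745.0, 300.0], [297.0, 294.0], [291.0, 301.0], [312.0, 308.0], [548.0, 307.0], [557.0, 315.0]]
[611.25923421 191.29527356]
```

Emit:
servo_tool(series=[0.018, 0.0036, 0, 0, 0.018, 0.0036, 0, 0, 0.018, 0.0036, 0, 0, 0.017, 0.0035, 0, 0, 0, 0, 0, 0, 0, 0, 0, 0])

```text
clock: 22.25
eef_pos: [610.1, 191.0, 174.0]
tcp_rot: [-3.141, -0.0, 1.474]
contact_force: [-0.0, -0.4, -1.3]
opening: 0.412
```

Emit:
servo_tool(series=[0, 0, -0.025, 0, 0, 0, -0.02, 0, 0, 0, -0.015, 0, 0, 0, -0.015, 0, 0, 0, 0, 0])

```text
clock: 22.67
eef_pos: [607.0, 190.2, 96.4]
tcp_rot: [-3.136, 0.002, 1.475]
contact_force: [-0.9, -0.3, -0.9]
opening: 0.412
```

Emit:
servo_tool(series=[0, 0, -0.015, 0, 0, 0, -0.015, 0, 0, 0, -0.012, 0, 0, 0, 0, 0, 0, 0, 0, 0])

```text
clock: 23.08
eef_pos: [609.6, 191.0, 57.3]
tcp_rot: [-3.141, 0.0, 1.476]
contact_force: [0.2, 0.2, -0.1]
opening: 0.409
```

Emit:
servo_tool(series=[0, 0, -0.004, 0, 0, 0, -0.003, 0, 0, 0, 0, 0, 0, 0, 0, 0])

```text
clock: 23.42
eef_pos: [610.3, 191.2, 50.5]
tcp_rot: [3.141, -0.0, 1.476]
contact_force: [-0.2, -1.1, -0.5]
opening: 0.412
```

Emit:
servo_tool(series=[0, 0, -0.0015, 0, 0, 0, 0, 0, 0, 0, 0, 0])

```text
clock: 23.67
eef_pos: [610.2, 191.2, 48.8]
tcp_rot: [-3.142, 0.0, 1.476]
contact_force: [0.5, 0.2, -0.3]
opening: 0.414
```

Emit:
servo_tool(series=[0, 0, -0.001, 0, 0, 0, 0, 0, 0, 0, 0, 0])

```text
clock: 23.92
eef_pos: [610.2, 191.2, 47.7]
tcp_rot: [-3.141, 0.0, 1.476]
contact_force: [-0.3, 0.5, -1.5]
opening: 0.411
```

Emit:
servo_tool(series=[0, 0, -0.001, 0, 0, 0, 0, 0, 0, 0, 0, 0])

```text
clock: 24.17
eef_pos: [610.3, 191.3, 47.1]
tcp_rot: [3.141, -0.0, 1.476]
contact_force: [-0.4, -0.4, 3.6]
opening: 0.41
```

Emit:
servo_tool(series=[0, 0, -0.001, 0, 0, 0, 0, 0, 0, 0, 0, 0])

```text
clock: 24.42
eef_pos: [610.4, 191.3, 47.1]
tcp_rot: [3.141, -0.0, 1.476]
contact_force: [-4.5, -0.5, 13.8]
opening: 0.414
```

The floor is felt. I ease off 1 mm, release and withdraw.

Emit:
servo_tool(series=[0, 0, 0.001, 0, 0, 0, 0, 0])

```text
clock: 24.58
eef_pos: [610.5, 191.3, 47.2]
tcp_rot: [3.141, -0.0, 1.476]
contact_force: [-2.4, -0.0, 7.0]
opening: 0.409
```

Emit:
servo_tool(series=[0, 0, 0, 0, 0, 0, 0, 0, 0, 0, 0, 0, 0, 0, 0, 0], gripper=0.056)

```text
clock: 24.92
eef_pos: [610.1, 191.2, 46.5]
tcp_rot: [-3.141, 0.0, 1.476]
contact_force: [0.2, 0.3, 1.1]
opening: 0.657
```

Emit:
servo_tool(series=[0, 0, 0.01, 0, 0, 0, 0.02, 0, 0, 0, 0.03, 0, 0, 0, 0.035, 0, 0, 0, 0.035, 0, -0.02, 0, 0.03, 0, -0.035, 0, 0, 0, -0.035, 0, 0, 0])

```text
clock: 25.58
eef_pos: [521.0, 191.5, 209.7]
tcp_rot: [3.137, -0.002, 1.476]
contact_force: [-0.6, -0.3, -0.2]
opening: 0.659
```

Emit:
servo_tool(series=[-0.035, 0, 0, 0, -0.035, 0, 0, 0, -0.03, 0, 0, 0, 0, 0, 0, 0, 0, 0, 0, 0])

```text
clock: 26.0
eef_pos: [419.4, 191.3, 207.7]
tcp_rot: [3.14, -0.001, 1.477]
contact_force: [-0.1, -0.4, 0.6]
opening: 0.656
```

```bash
python3 - <<'E'
from h import *
s=sense();print(s['eef_pos'],s['opening'],s['clock'],s['contact_force'])
g=grab_frame("wrist"); t=grab_frame("scene")
a=cv2.resize(g,None,fx=.71,fy=1.0); b=cv2.resize(t[190:400,200:410],None,fx=1.9,fy=2.0,interpolation=cv2.INTER_CUBIC)
C=cal("wrist"); np.savez("w5.npz",K=C[0],r=C[1],t=C[2])
cv2.imwrite("pics/f.png",np.hstack([a,b]))
E
```

```text
[419.43617519 191.29908742 207.72422966] 0.6558971335948334 26.0 [-0.14256386 -0.37228996  0.60975944]
```

View pics/f.png

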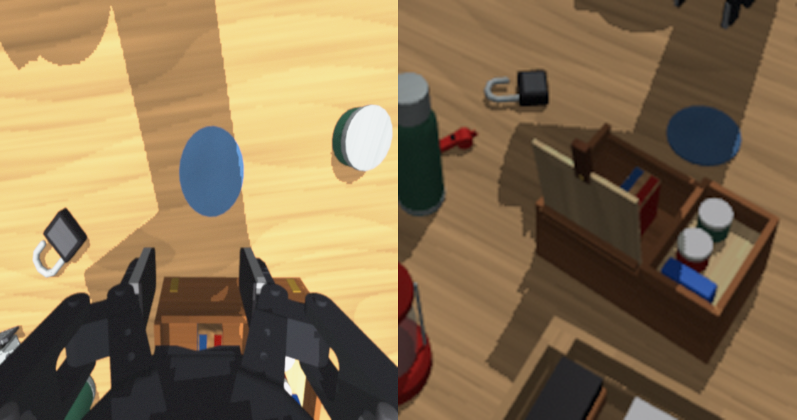

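The scene half shows the cork standing upright in the bay (645,200), the flap upright at (590,190), and the bystanders undisturbed. I hand it in.

```bash
python3 -c "
from rig import sign_off; print(sign_off())"
```

```text
the job is handed in; nothing more can be done
None
```

I handed the job in at about 26 s of the 72 s allowed; `sign_off` gives no verdict, so the result rests on my own checks.

- **Flap:** I opened it first, by its tongue, to about 1.7 rad as estimated from the tool position. It still stood upright in the last picture.
- **Strokes:** I took the leftmost cork and stroked the blue face from tip to handle (y about +55 to -61 mm). Then I turned the cork 180° and did the same with the red face (y about +57 to -58 mm). Force readings stayed at about 3.5–5 N along the press, with the tool within 0.01 rad of vertical.
- **Placing:** I lowered the cork into the bay until the floor was felt. I overshot by 1 mm, which peaked at about 14 N, then eased off and released it on the floor.
- **Last checks:** The final pictures show the cork upright in the bay with the gripper clear. The padlock, coaster, whistle and flask looked unmoved; the last pictures don't show the probe, and I did not measure any of them again.
- **Disagreements:** The cork's length measured about 105 mm against 110 mm, and two estimates of the tongue's grip point differed by about 4 mm; I used a point between them.

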